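Set out the specimen jars by size

TASK

Get the three specimen jars ready for the laboratory: stand each round, white-lidded clear jar upright on the floor of the steel dish of its own size, the small jar in the small dish, the medium jar in the medium dish and the large jar in the large dish, in any order. Set them down gently, without dropping them or knocking them over, and leave the square bottle, the roll of tape and the glove box where they are.

Things in the scene. Friction and masses are not known exactly. Their poses are not given: they have to be found in the camera images.
- jar_small_center (a point): the small specimen jar of three: an empty upright round jar of clear plastic with a white screw lid (closed, 13 mm high, same width as the jar), 28 mm in diameter, 56 mm high in all, loose, standing on the table. This point is its centre, 28 mm above its underside; z up along its axis. Grip it across the diameter in its upper half, so that the fingers stay above the dish's rim when it is set down.
- jar_medium_center (a point): the medium specimen jar of three: an empty upright round jar of clear plastic with a white screw lid (closed, 13 mm high, same width as the jar), 42 mm in diameter, 64 mm high in all, loose, standing on the table. This point is its centre, 32 mm above its underside; z up along its axis. Grip it across the diameter in its upper half, so that the fingers stay above the dish's rim when it is set down.
- jar_large_center (a point): the large specimen jar of three: an empty upright round jar of clear plastic with a white screw lid (closed, 13 mm high, same width as the jar), 56 mm in diameter, 72 mm high in all, loose, standing on the table. This point is its centre, 36 mm above its underside; z up along its axis. Grip it across the diameter in its upper half, so that the fingers stay above the dish's rim when it is set down.
- dish_small: the small dish of three: a fixed, shallow, round, open stainless steel dish, outer diameter 56 mm, inner diameter 50 mm (11 mm of room all round the small jar), rim 14 mm above the table, flat floor 4 mm above the table. Origin at the centre of its underside, on the table; z up.
- dish_medium: the medium dish of three: a fixed, shallow, round, open stainless steel dish, outer diameter 70 mm, inner diameter 64 mm (11 mm of room all round the medium jar), rim 14 mm above the table, flat floor 4 mm above the table. Origin at the centre of its underside, on the table; z up.
- dish_large: the large dish of three: a fixed, shallow, round, open stainless steel dish, outer diameter 84 mm, inner diameter 78 mm (11 mm of room all round the large jar), rim 14 mm above the table, flat floor 4 mm above the table. Origin at the centre of its underside, on the table; z up.
- bottle_center (a point): bystander: a loose square grey bottle, 46 by 46 mm, 72 mm high with its narrow round white cap (28 mm across). This point is its centre, 36 mm up. Not to be moved.
- tape_center (a point): bystander: a loose roll of paper tape lying flat, outer diameter 72 mm, hole 44 mm, 25 mm high. This point is its centre, 12.5 mm up. Not to be moved.
- glovebox_center (a point): bystander: a loose white cardboard glove box, 120 (its x) by 220 (its y) by 70 mm high, at the right-hand end of the table. This point is its centre, 35 mm up. Not to be moved.
There are look-alikes about, which are no part of the job. Leave any black or pink look-alike of the part that bears jar_small_center alone. Leave any blue or yellow look-alike of the dish_small alone.

How it is judged:
At the end, for the whole second after the job is handed in: Each jar stands released and at rest in the dish of its own size: axis within 12.5 mm of the dish's centre, underside on the dish's floor (within 4 mm), upright within 0.1 rad; bottle, tape and glove box are within 20 mm of where they began (horizontal distance between jar_small_center and dish_small below 0.0125 m and z of jar_small_center in the frame of dish_small between 0.028 and 0.036 m and angle between each of jar_small_center, jar_medium_center, jar_large_center's own z axis and vertical below 0.1 rad and linear speed of each of jar_small, jar_medium, jar_large below 0.02 m/s and horizontal distance between jar_medium_center and dish_medium below 0.0125 m and z of jar_medium_center in the frame of dish_medium between 0.032 and 0.04 m and horizontal distance between jar_large_center and dish_large below 0.0125 m and z of jar_large_center in the frame of dish_large between 0.036 and 0.044 m and distance of each of bottle_center, tape_center, glovebox_center from where it was at the start of the episode below 0.02 m); the robot touches nothing.
It fails at once if a jar is tipped over (more than 0.8 rad from upright) (angle between any of jar_small_center, jar_medium_center, jar_large_center's own z axis and vertical above 0.8 rad).
It fails at once if a jar is dropped: it falls freely, touching nothing, at more than 0.75 m/s (a fall of about 3 cm) ((contact force between anything else and jar_small below 0.02 N and linear speed of jar_small above 0.75 m/s) or (contact force between anything else and jar_medium below 0.02 N and linear speed of jar_medium above 0.75 m/s) or (contact force between anything else and jar_large below 0.02 N and linear speed of jar_large above 0.75 m/s)).
It fails at once if the bottle, the tape or the glove box is moved by more than 20 mm (distance of any of bottle_center, tape_center, glovebox_center from where it was at the start of the episode above 0.02 m).
It also fails if it takes over 88 s, if anything falls off the work surface, if the arm or the gripper's body presses on something with over 40 N, if the wrist force passes 120 N, or if a joint passes its speed limit or range.

ROBOT

A 6-joint arm with a two-finger parallel gripper is mounted at the origin on the work surface. World frame = base frame: x ahead of the robot, y to its left, z up, the work surface at z = 0. Lengths are in m, angles in rad, forces in N, time in s.
With the tool pointing down it reaches from about 0.25 to 0.775 m from the base axis. Payload 4 kg.
Tool frame: the origin (TCP) lies at the very end of the fingers, on their centre line; the grasp point (between the pads) lies 19 mm behind it; z points along the fingers, y is the direction in which the jaws open and shut (so a half turn about z gives the same grasp; the last joint's range is limited). The gripper opens to 94 mm and grips with 3 to 60 N. Pads are 16 mm wide; open, the fingers measure 119 mm over their backs; the gripper's body (75 mm by 177 mm) begins 78 mm behind the grasp point.
Start: joints at [1.011, 0.087, 1.371, -0, 1.684, -0.103], TCP at [0.243, 0.494, 0.206] pointing down, gripper open.
Joint ranges: [-3.1, 3.1], [-0.76, 2.03], [0.27, 2.55], [-1.08, 4.22], [0.17, 2.65], [-2.57, 2.57]. Speed limits (rad/s): [2.79, 2.79, 3.14, 3.14, 3.14, 3.14].

INTERFACE

Orientations are given as a unit quaternion [x, y, z, w].
In Python, from plant import bot, claw, kin, imaging, ticket gives the robot as it stands. Calls block until the motion is done:
- bot.move_to(position, orientation): joint-space move of the TCP to a pose.
- bot.move_linear(position, frame=None, vel=0.15): straight line of the TCP; frame=None keeps the orientation; vel is the mean speed in m/s.
- bot.move_joints(angles): joint-space move.
- claw.gripper_to(opening, grasp_force=None): finger opening in m; grasp_force is the grip in N (None keeps the last); returns when the fingers have stopped.
- bot.hold(seconds).
- kin.ik(position, orientation): joint angles nearest the present ones, or None.
- bot.read_state(): the state.
- imaging.camera(name): name is "side" or "top" or "wrist"; returns a dict with "frame" (384x512x3 uint8, red, green, blue), "fov_y" (degrees; the focal length in pixels is half the picture's height over the tangent of half this angle, whatever the lens; pixels are square), "cx", "cy" (the principal point, pixels), "camera_from_world" (4x4, takes a point from world to camera coordinates); the wrist camera has in their place "hand_eye" (4x4, takes a point from camera to tool coordinates, whose origin is the TCP and whose axes are the flange's). Camera axes: x right, y up, looking along -z (the intrinsics and any distortion apply to the point x, -y, -z); pixel columns grow to the right and rows downward; lengths in m; the calibration is good to about 2 mm. The wrist camera is an equidistant fisheye: a pixel r from the principal point sees the ray r / f radians off the axis. A picture is of the moment at which its call begins: read the wrist's pose just before it. There is no depth.
A pose or a line that the arm cannot do raises bot.PlanningError and nothing moves.
- ticket.hand_in(): hands the job in, once; it reports no verdict.
The state is a dict: "t": time; "joint_positions": joint angles; "joint_vel": joint speeds; "joint_efforts": joint torques, N m; "ee_pos": TCP position; "ee_rot": TCP orientation; "contact_force": force on the tool from outside, world axes, zero at the start; "wrist_torque": the same for the moment, N m; "width": finger opening in m.
Only numpy, scipy, OpenCV 4.12 (cv2) and the standard library are available. Lean on these libraries where they do the work, as an engineer would, in place of code of your own. Each camera call takes 0.05 s, during which the arm holds its last target.

## Working session

There is one attempt and no reset: what is moved stays moved. The work goes in short steps, each a Python script; the robot and the scene stay as the last script left them, time stands still between calls to the robot, and variables do not carry over. Pictures are saved under pics/ and viewed, and the job is handed in when it is done.

```bash
ls; mkdir -p pics
python3 - <<'E'
from plant import bot,claw,kin,imaging,ticket
import cv2,numpy as np
s=bot.read_state();print(s)
for n in ["side","top","wrist"]:
    c=imaging.camera(n);cv2.imwrite(f"pics/{n}0.png",c["frame"][:,:,::-1])
    print({k:(np.round(v,4) if k!="frame" else v.shape) for k,v in c.items()})
E
```

```text
pics
{'t': 0.0, 'joint_positions': array([ 1.01086424e+00,  8.79597523e-02,  1.37223464e+00, -3.59899642e-06,
        1.68359758e+00, -1.03088905e-01]), 'joint_vel': array([ 1.13066174e-03, -1.72365791e-04,  8.87518274e-04, -4.60995268e-05,
        2.37723105e-04,  7.90607156e-04]), 'joint_efforts': array([-2.12412924e-03, -3.40189183e+01, -3.02419209e+01,  7.16187176e-02,
        3.31295910e-02, -1.55611942e-04]), 'ee_pos': array([0.24232368, 0.49313375, 0.20431154]), 'ee_rot': array([ 2.26440455e-01,  9.74024389e-01, -1.04036372e-03, -3.56215931e-04]), 'contact_force': array([ 0.24082347,  0.26088145, -0.20062323]), 'wrist_torque': array([-0.00293447, -0.10865836, -0.01162825]), 'width': 0.09400374507060102}
{'frame': (384, 512, 3), 'fov_y': np.float64(45.4175), 'cx': np.float64(253.7505), 'cy': np.float64(189.9982), 'camera_from_world': array([[-0.9782, -0.2063,  0.0257,  0.52  ],
       [ 0.1302, -0.5115,  0.8494, -0.1671],
       [-0.1621,  0.8342,  0.5272, -1.2493],
       [ 0.    ,  0.    ,  0.    ,  1.    ]])}
{'frame': (384, 512, 3), 'fov_y': np.float64(53.1227), 'cx': np.float64(259.7851), 'cy': np.float64(192.4655), 'camera_from_world': array([[ 0.0047, -1.    , -0.0084, -0.1163],
       [ 0.9966,  0.004 ,  0.0819, -0.5443],
       [-0.0818, -0.0087,  0.9966, -1.2116],
       [ 0.    ,  0.    ,  0.    ,  1.    ]])}
{'frame': (384, 512, 3), 'fov_y': np.float64(65.7065), 'cx': np.float64(256.9676), 'cy': np.float64(192.4699), 'hand_eye': array([[ 1.100e-03,  9.576e-01,  2.882e-01,  8.420e-02],
       [ 1.000e+00, -1.000e-03, -3.000e-04, -5.000e-04],
       [ 0.000e+00,  2.882e-01, -9.576e-01, -1.793e-01],
       [ 0.000e+00,  0.000e+00,  0.000e+00,  1.000e+00]])}
```

View pics/top0.png

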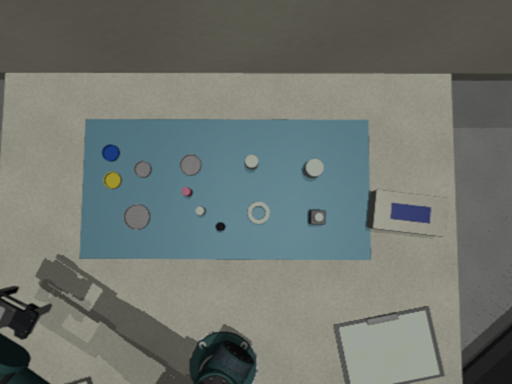

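View pics/side0.png

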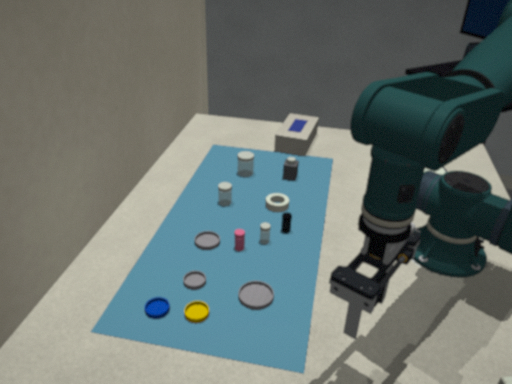

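View pics/wrist0.png

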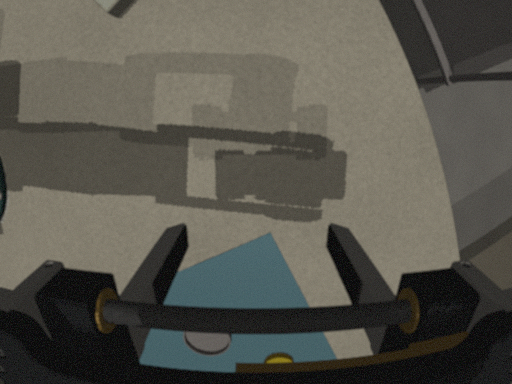

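Top view: the jars are white-lidded at (200,211) small, (252,161) medium and (314,168) large. The grey steel dishes are at (143,169) small, (191,165) medium and (137,217) large. Look-alikes are pink (187,192), black (220,227), blue dish (111,153) and yellow dish (113,181). Tape is at (259,213), bottle at (317,217), glove box at (408,213). Next I confirm with a crop and measure coarse positions from top and side.

```bash
cat > h.py <<'E'
import numpy as np,cv2
from scipy.spatial.transform import Rotation as R
def ray(cam,px,T=None):
    """world origin, dir; T tool pose 4x4 for wrist"""
    f=cam["frame"].shape[0]/2/np.tan(np.radians(cam["fov_y"])/2)
    u=np.array(px,float)-[cam["cx"],cam["cy"]]
    if "hand_eye" in cam:
        r=np.hypot(*u);th=r/f
        d=np.array([u[0]/r*np.sin(th),-u[1]/r*np.sin(th),-np.cos(th)]); M=T@cam["hand_eye"]
    else:
        d=np.array([u[0]/f,-u[1]/f,-1]);d/=np.linalg.norm(d); M=np.linalg.inv(cam["camera_from_world"])
    return M[:3,3],M[:3,:3]@d
def proj(cam,p,T=None):
    M=np.linalg.inv(T@cam["hand_eye"]) if "hand_eye" in cam else cam["camera_from_world"]
    q=(M@np.r_[p,1])[:3]*[1,-1,-1]
    f=cam["frame"].shape[0]/2/np.tan(np.radians(cam["fov_y"])/2)
    if "hand_eye" in cam:
        n=np.hypot(q[0],q[1]);th=np.arctan2(n,q[2]);return np.array([cam["cx"],cam["cy"]])+q[:2]/n*th*f
    return np.array([cam["cx"],cam["cy"]])+q[:2]/q[2]*f
def onplane(cam,px,z,T=None):
    o,d=ray(cam,px,T);return o+d*(z-o[2])/d[2]
def tri(rays):
    A=0;b=0
    for o,d in rays:
        P=np.eye(3)-np.outer(d,d);A=A+P;b=b+P@o
    p=np.linalg.solve(A,b)
    return p,[float(np.linalg.norm((np.eye(3)-np.outer(d,d))@(p-o))) for o,d in rays]
def pose(s):
    T=np.eye(4);T[:3,:3]=R.from_quat(s["ee_rot"]).as_matrix();T[:3,3]=s["ee_pos"];return T
def down(phi):
    "tool down, tool x axis at heading phi"
    x=np.array([np.cos(phi),np.sin(phi),0]);z=np.array([0,0,-1.]);y=np.cross(z,x)
    return R.from_matrix(np.c_[x,y,z]).as_quat()
E
python3 - <<'E'
from plant import imaging
from h import *
t=imaging.camera("top");s=imaging.camera("side")
P=dict(jS=((200,210.5),(265,226)),jM=((251.5,161),(225,186)),jL=((314.5,167),(246,155)),
dS=((143,169),(195,279)),dM=((191,165),(208,240)),dL=((137.5,217),(256,294)))
for k,(a,b) in P.items():
    z={'jS':.056,'jM':.064,'jL':.072}.get(k,.014)
    p,e=tri([ray(t,a),ray(s,b)]);print(k,p.round(3),np.round(e,4),"plane top",onplane(t,a,z).round(3),"side",onplane(s,b,z).round(3))
for n,a,z in (("tape",(259,213),.025),("bottle",(318,216),.072),("pink",(187,191.5),.056),("black",(220.5,227),.056),("glove",(408,213),.07)):
    print(n,onplane(t,a,z).round(3))
c=t["frame"][130:250,85:345,::-1];cv2.imwrite("pics/crop.png",cv2.resize(c,None,fx=3,fy=3,interpolation=2))
E
```

```text
jS [0.486 0.073 0.051] [0.0008 0.0008] plane top [0.485 0.072 0.056] side [0.486 0.079 0.056]
jM [ 0.641 -0.088  0.06 ] [0.0003 0.0003] plane top [ 0.64  -0.088  0.064] side [ 0.639 -0.081  0.064]
jL [ 0.62  -0.284  0.07 ] [0.0003 0.0003] plane top [ 0.62  -0.283  0.072] side [ 0.619 -0.28   0.072]
dS [0.622 0.269 0.007] [0.0002 0.0002] plane top [0.621 0.267 0.014] side [0.619 0.276 0.014]
dM [0.636 0.112 0.006] [0.0003 0.0003] plane top [0.634 0.111 0.014] side [0.633 0.122 0.014]
dL [0.466 0.283 0.006] [0.001 0.001] plane top [0.465 0.28  0.014] side [0.465 0.291 0.014]
tape [ 0.479 -0.112  0.025]
bottle [ 0.469 -0.293  0.072]
pink [0.544 0.113 0.056]
black [0.434 0.007 0.056]
glove [ 0.48  -0.569  0.07 ]
```

View pics/crop.png

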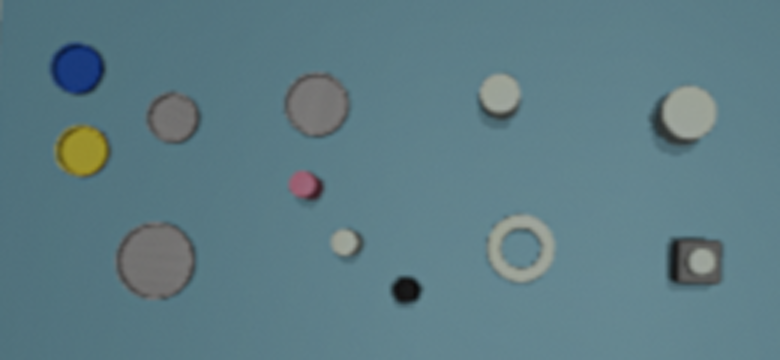

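The crop confirms it: of the three small jars, the white one (crop 345,242) is the target, and the pink (306,186) and black (406,290) ones stay. Of the three small dishes, the steel one (173,117) is the target, not blue or yellow. Now a wrist-camera survey from several positions.

Run:
```python
from plant import bot,imaging
from h import *
import pickle
out=[]
for i,(x,y) in enumerate([(.43,.27),(.43,.09),(.43,-.09),(.43,-.27)]):
    try: bot.move_to([x,y,.24],down(0))
    except bot.PlanningError as e: print(i,e);continue
    bot.hold(.15)
    s=bot.read_state();c=imaging.camera("wrist");out.append((s,c));print(s["t"],s["ee_pos"].round(3))
    cv2.imwrite(f"pics/w{i}.png",c["frame"][:,:,::-1])
pickle.dump(out,open("surv.pkl","wb"))
a=[cv2.imread(f"pics/w{i}.png") for i in range(4)]
cv2.imwrite("pics/surv.png",cv2.resize(np.vstack([np.hstack(a[:2]),np.hstack(a[2:])]),(800,600),interpolation=3))
```

```text
2.2417 [0.43 0.27 0.24]
3.1917 [0.43  0.091 0.24 ]
4.1417 [ 0.43  -0.088  0.24 ]
5.0917 [ 0.431 -0.268  0.24 ]
```

View pics/surv.png

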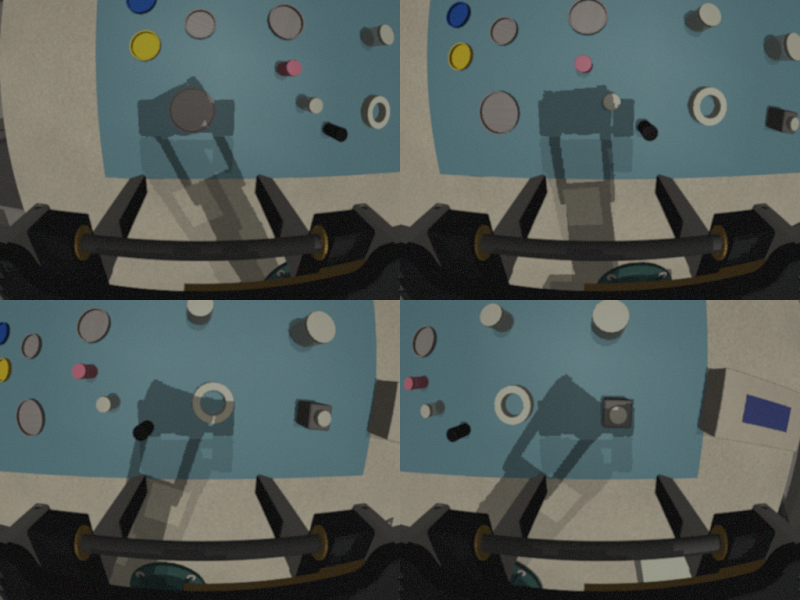

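Wrist survey (2x2): view 1 shows the three steel dishes at tile px (200,24), (285,22), (191,110). View 2 also shows the small jar's lid at (611,101) and the medium jar at (709,15). Views 3 and 4 show the large jar at (320,327) and (610,317). Next I segment each in every view and triangulate.

```bash
cat > meas.py <<'E'
from h import *
C=dict(jS=(.486,.073,.056),jM=(.641,-.088,.064),jL=(.62,-.284,.072),dS=(.622,.269,.014),dM=(.635,.112,.014),dL=(.466,.282,.014))
RAD=dict(jS=.014,jM=.021,jL=.028,dS=.028,dM=.035,dL=.042)
def seg(c,T,k,C=C):
    p=proj(c,np.array(C[k]),T); h,w=c["frame"].shape[:2]
    if not(12<p[0]<w-12 and 8<p[1]<260): return None
    rp=np.linalg.norm(proj(c,np.array(C[k])+[0,RAD[k],0],T)-p)
    up=8
    img=cv2.GaussianBlur(cv2.resize(c["frame"],None,fx=up,fy=up,interpolation=cv2.INTER_CUBIC)[:,:,::-1],(0,0),3)
    b,g,r=[img[:,:,i].astype(float) for i in range(3)]
    x0,y0=p; R0=rp*1.6+3
    if k[0]=='j': m=((r>.86*b)&(np.minimum(g,r)>115))
    else: m=(r>.86*b)
    yy,xx=np.mgrid[:m.shape[0],:m.shape[1]]
    m&=np.hypot(xx/up-x0,yy/up-y0)<R0
    m=m.astype(np.uint8)
    cs,_=cv2.findContours(m,cv2.RETR_EXTERNAL,cv2.CHAIN_APPROX_NONE)
    if not cs: return None
    q=max(cs,key=cv2.contourArea); hull=cv2.convexHull(q)
    if len(hull)<6: return None
    pts=(hull[:,0,:]+.5)/up-.5
    if pts.min()<1.5 or pts[:,0].max()>w-3: return None
    (ec,ax,an)=cv2.fitEllipse(hull.astype(np.float32)); ec=(np.array(ec)+.5)/up-.5
    ht,hw=cv2.minEnclosingCircle(hull)
    return ec,np.array(ax)/up/2,rp,pts
E
python3 - <<'E'
import pickle
from meas import *
S=pickle.load(open("surv.pkl","rb"))
vis=[c["frame"][:,:,::-1].copy() for s,c in S]
vis=[cv2.resize(v,None,fx=2,fy=2) for v in vis]
for k in C:
    rays=[];pl=[]
    for i,(s,c) in enumerate(S):
        T=pose(s);r=seg(c,T,k)
        if r is None: continue
        ec,ax,rp,pts=r
        print(k,i,ec.round(1),"ax",ax.round(1),"exp r",round(rp,1),"plane",onplane(c,ec,C[k][2],T).round(4))
        cv2.ellipse(vis[i],(tuple((ec*2).tolist()),tuple((ax*4).tolist()),0),(0,0,255),1) if 0 else cv2.polylines(vis[i],[(pts*2).astype(int)],True,(0,0,255),1)
        rays.append(ray(c,ec,T))
    if len(rays)>1:
        p,e=tri(rays);print("   ->",k,p.round(4),np.round(e,4))
cv2.imwrite("pics/seg.png",cv2.resize(np.vstack([np.hstack([vis[0][:520],vis[1][:520]]),np.hstack([vis[2][:520],vis[3][:520]])]),(800,400),interpolation=3))
cv2.imwrite("pics/seg01.png",cv2.resize(np.vstack([v[:370] for v in vis[:2]]),(800,580)))
E
```

```text
jS 0 [404.4 135. ] ax [8.5 9.8] exp r 9.1 plane [0.4847 0.0742 0.056 ]
jS 1 [276.1 128.4] ax [5.2 9.6] exp r 11.5 plane [0.4866 0.0677 0.056 ]
jS 2 [131.5 133.6] ax [ 9.2 10.2] exp r 9.5 plane [0.4843 0.0735 0.056 ]
jS 3 [ 31.7 142.1] ax [5.7 8.5] exp r 6.0 plane [0.4841 0.0732 0.056 ]
   -> jS [0.485  0.0717 0.0567] [0.0026 0.0043 0.0015 0.001 ]
jM 0 [495.1  43.8] ax [ 7.9 13.1] exp r 9.8 plane [ 0.6401 -0.0861  0.064 ]
jM 1 [396.8  18.1] ax [12.4 15.7] exp r 14.9 plane [ 0.6398 -0.0864  0.064 ]
jM 3 [115.6  18.4] ax [12.2 15.6] exp r 14.2 plane [ 0.6393 -0.0877  0.064 ]
   -> jM [ 0.6401 -0.0871  0.0629] [0.0003 0.0001 0.0004]
jL 2 [410.7  33.9] ax [16.8 21.3] exp r 19.6 plane [ 0.6192 -0.2819  0.072 ]
dS 0 [256.   29.8] ax [19.8 20.8] exp r 20.9 plane [0.6196 0.2713 0.014 ]
dS 1 [131.9  39. ] ax [17.5 19.6] exp r 17.4 plane [0.6192 0.2689 0.014 ]
dS 2 [39.1 58.4] ax [13.2 17. ] exp r 11.9 plane [0.6189 0.266  0.014 ]
   -> dS [0.6208 0.2714 0.008 ] [0.0004 0.0001 0.0003]
dM 0 [366.2  27.2] ax [22.1 24.8] exp r 23.5 plane [0.6346 0.117  0.014 ]
dM 2 [118.7  31.7] ax [20.7 24. ] exp r 20.7 plane [0.6342 0.1112 0.014 ]
dM 3 [30.3 52.7] ax [15.1 20.8] exp r 14.0 plane [0.6338 0.1082 0.014 ]
   -> dM [0.6362 0.1145 0.0073] [0.0004 0.     0.0004]
dL 0 [245.6 140.8] ax [30.3 30.9] exp r 30.5 plane [0.4659 0.2853 0.014 ]
dL 1 [126.1 144. ] ax [26.1 28.3] exp r 24.2 plane [0.4658 0.282  0.014 ]
dL 2 [ 38.1 150. ] ax [18.7 24.6] exp r 16.0 plane [0.4657 0.2785 0.014 ]
   -> dL [0.4648 0.2857 0.0061] [0.0001 0.0001 0.0001]
```

View pics/seg01.png

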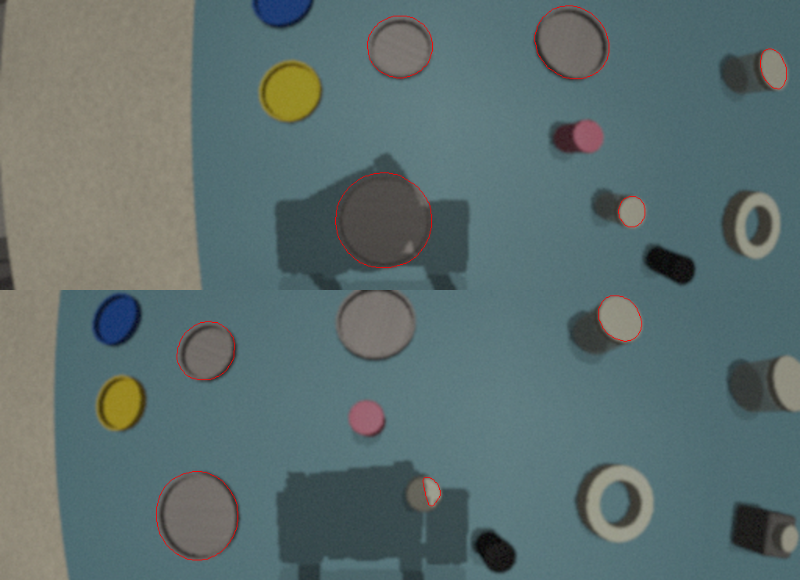

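View pics/seg.png

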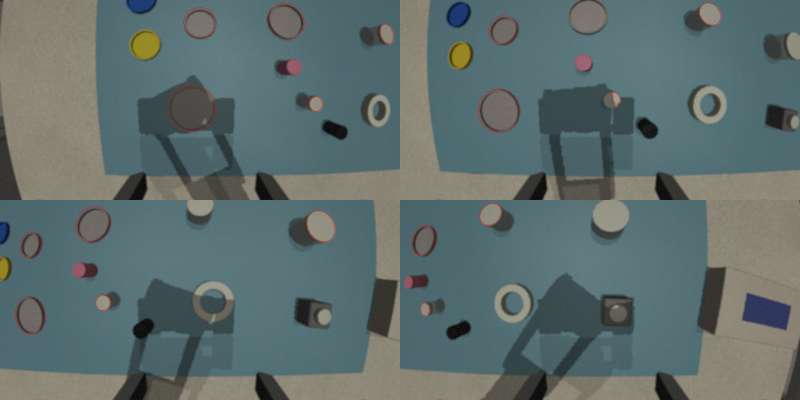

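Outlines fit well. The exceptions are jS in view 2, where the hand's shadow cuts it, and the dishes in oblique views, where the base biases the rim's ellipse low (6–8 mm). I take a few steeper views to pin down the large jar and the dish rims.

```bash
cat > surv2.py <<'E'
from plant import bot,imaging
from meas import *
import pickle
out=[]
for i,(x,y) in enumerate([(.52,-.22),(.52,-.11),(.52,.09),(.52,.16),(.52,.25)]):
    bot.move_to([x,y,.24],down(0))
    bot.hold(.15)
    s=bot.read_state();c=imaging.camera("wrist");out.append((s,c));print(s["t"],s["ee_pos"].round(3))
pickle.dump(out,open("surv2.pkl","wb"))
S=out+pickle.load(open("surv.pkl","rb"))
vis=[]
for k in C:
    rays=[]
    for i,(s,c) in enumerate(S):
        T=pose(s);r=seg(c,T,k)
        if r is None: continue
        ec,ax,rp,pts=r
        d=np.hypot(*(ec-[c["cx"],c["cy"]]))
        ok= ax[0]>.8*rp and d<(170 if k[0]=='d' else 250) and not(k=='jS' and i==6)
        print(k,i,ec.round(1),"ax",ax.round(1),"exp",round(rp,1),"plane",onplane(c,ec,C[k][2],T).round(4),ok)
        if ok: rays.append(ray(c,ec,T))
    if len(rays)>1:
        p,e=tri(rays);print("   ->",k,p.round(4),np.round(e,4))
for s,c in out:
    T=pose(s);v=cv2.resize(c["frame"][:260,:,::-1].copy(),None,fx=2,fy=2)
    for k in C:
        r=seg(c,T,k)
        if r: cv2.polylines(v,[(r[3]*2).astype(int)],True,(0,0,255),1)
    vis.append(v)
vis.append(vis[0]*0)
cv2.imwrite("pics/seg2.png",cv2.resize(np.vstack([np.hstack(vis[:2]),np.hstack(vis[2:4]),np.hstack(vis[4:])]),(780,600),interpolation=3))
E
python3 surv2.py
```

```text
5.7833 [ 0.519 -0.22   0.24 ]
6.5 [ 0.52  -0.111  0.24 ]
7.5167 [0.52  0.088 0.24 ]
8.1 [0.52  0.159 0.24 ]
8.75 [0.52  0.249 0.24 ]
jS 0 [ 62.  198.7] ax [6.4 8.8] exp 6.7 plane [0.4844 0.0733 0.056 ] True
jS 1 [122.7 199.8] ax [8.2 9.7] exp 8.7 plane [0.4845 0.0734 0.056 ] True
jS 2 [275.6 199.2] ax [2.2 5.2] exp 10.9 plane [0.4863 0.0636 0.056 ] False
jS 3 [321.3 200.1] ax [ 9.7 10.4] exp 10.5 plane [0.4848 0.0739 0.056 ] True
jS 4 [383.8 199.6] ax [8.3 9.7] exp 9.1 plane [0.4849 0.074  0.056 ] True
jS 5 [404.4 135. ] ax [8.5 9.8] exp 9.1 plane [0.4847 0.0742 0.056 ] True
jS 6 [276.1 128.4] ax [5.2 9.6] exp 11.5 plane [0.4866 0.0677 0.056 ] False
jS 7 [131.5 133.6] ax [ 9.2 10.2] exp 9.5 plane [0.4843 0.0735 0.056 ] True
jS 8 [ 31.7 142.1] ax [5.7 8.5] exp 6.0 plane [0.4841 0.0732 0.056 ] True
   -> jS [0.4844 0.0738 0.0553] [0.0002 0.0001 0.0002 0.0003 0.0003 0.0002 0.0003]
jM 0 [148.1  80.6] ax [15.  16.6] exp 15.5 plane [ 0.6397 -0.0876  0.064 ] True
jM 1 [235.6  75.9] ax [17.  17.6] exp 17.8 plane [ 0.64   -0.0872  0.064 ] True
jM 2 [395.1  84. ] ax [13.9 16.2] exp 14.8 plane 
[... 1997 characters left out ...]
 plane [0.6338 0.1082 0.014 ] False
   -> dM [0.6364 0.1144 0.0083] [0.0001 0.0001 0.0001]
dL 1 [ 37.  200.8] ax [17.  23.4] exp 15.0 plane [0.4673 0.2782 0.014 ] False
dL 2 [130.2 202.2] ax [24.3 27. ] exp 23.3 plane [0.4675 0.2818 0.014 ] True
dL 3 [171.2 211.3] ax [28.6 37.2] exp 26.2 plane [0.4534 0.2862 0.014 ] True
dL 4 [231.5 202.6] ax [28.1 29.1] exp 28.7 plane [0.4675 0.2848 0.014 ] True
dL 5 [245.6 140.8] ax [30.3 30.9] exp 30.5 plane [0.4659 0.2853 0.014 ] True
dL 6 [126.1 144. ] ax [26.1 28.3] exp 24.2 plane [0.4658 0.282  0.014 ] True
dL 7 [ 38.1 150. ] ax [18.7 24.6] exp 16.0 plane [0.4657 0.2785 0.014 ] False
   -> dL [0.4641 0.284  0.0142] [0.0036 0.0101 0.0034 0.0022 0.0025]
```

View pics/seg2.png

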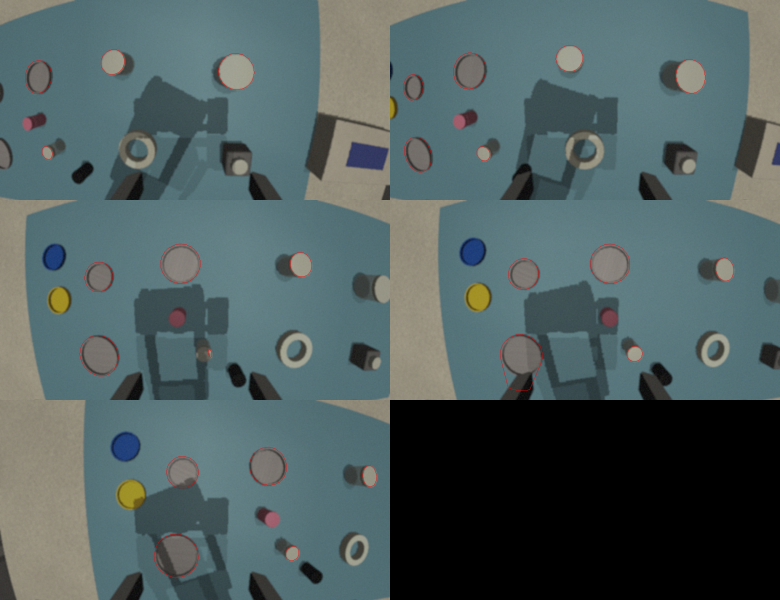

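Measured from the wrist views:

| Object | x, y (m) | Height evidence |
|---|---|---|
| jS | (.4845, .0738) | lid top 55 mm |
| jM | (.640, -.087) | lid top 63 mm |
| jL | (.6197, -.283) | lid top 70 mm |
| dS | (.6208, .2714) | outline mid-height 8–9 mm, consistent with a ~14–16 mm rim |
| dM | (.6363, .1144) | same, 8 mm |
| dL | (.466, .2855) | same, about 6 mm without the bad view |

The lid heights agree with the text to 1–2 mm. dL in view 3 was spoiled by a finger, so I left it out. Picking the large jar first.

```bash
cat > pp.py <<'E'
from plant import bot,claw,imaging
from h import *
def snap(n,cam="wrist"):
    s=bot.read_state();c=imaging.camera(cam);cv2.imwrite(f"pics/{n}.png",c["frame"][:,:,::-1]);return s,c
def st(m):
    s=bot.read_state();print(m,"t%.1f"%s["t"],s["ee_pos"].round(4),"w%.4f"%s["width"],"F",s["contact_force"].round(2))
    return s
def pick(xy,tz,phi,openw,force=12):
    claw.gripper_to(openw)
    bot.move_to([*xy,tz+.10],down(phi)); bot.move_linear([*xy,tz],vel=.12); s=st("at jar")
    claw.gripper_to(0.0 if openw<.06 else .03,grasp_force=force); st("gripped")
    bot.move_linear([*xy,tz+.02],vel=.08); bot.move_linear([*xy,tz+.11],vel=.2); st("lifted")
def carry(xy,tz,phi):
    bot.move_to([*xy,tz+.11],down(phi)); bot.hold(.3); return st("over dish")
def lower(xy,tz):
    "tz = pick tcp z ; floor expected at +.004"
    bot.move_linear([*xy,tz+.025],vel=.15); bot.move_linear([*xy,tz+.008],vel=.04); bot.hold(.3)
    f0=st("above")["contact_force"][2]
    z=tz+.0065
    while z>tz-.001:
        bot.move_linear([*xy,z],vel=.02); bot.hold(.1); s=bot.read_state()
        if s["contact_force"][2]-f0>.8: break
        z-=.001
    print("touch at",z-tz,s["contact_force"][2]-f0)
def release(xy,tz,openw):
    claw.gripper_to(openw); bot.hold(.2)
    bot.move_linear([*xy,tz+.06],vel=.08);bot.move_linear([*xy,tz+.14],vel=.2); st("released")
E
python3 - <<'E'
from pp import *
pick((.6197,-.283),.035,0,.09)
snap("gl")
E
```

```text
at jar t12.1 [ 0.6204 -0.2834  0.0362] w0.0897 F [ 0.21 -0.03  0.95]
gripped t12.7 [ 0.6198 -0.283   0.0352] w0.0559 F [-0.16  0.49  1.15]
lifted t13.7 [ 0.6192 -0.2827  0.1438] w0.0559 F [-0.7  -1.03 -1.61]
```

View pics/gl.png

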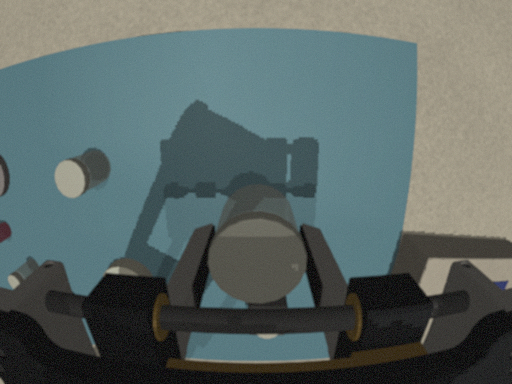

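The large jar hangs upright between the fingers, with its lid at about (257,255), and the width of 55.9 mm fits the 56 mm jar. I check its offset in the hand, then carry and place it.

Run:
```python
from pp import *
s=bot.read_state();c=imaging.camera("wrist");T=pose(s)
print(onplane(c,(257,255),s["ee_pos"][2]+.037,T)[:2]-s["ee_pos"][:2])
xy=(.466,.2855)
carry(xy,.035,0); lower(xy,.035); 
snap("l_side","side"); release(xy,.035,.085); snap("l_w"); snap("l_side2","side")
a=[cv2.imread(f"pics/{n}.png") for n in ("l_side","l_side2","l_w")]
a[0]=cv2.resize(a[0][200:340,160:347],(512,384));a[1]=cv2.resize(a[1][200:340,160:347],(512,384))
cv2.imwrite("pics/l.png",cv2.resize(np.vstack([np.hstack(a[:2]),np.hstack([a[2],a[2]*0])]),(800,600)))
```

```text
[ 0.00624533 -0.00073191]
over dish t16.2 [0.4663 0.2851 0.1449] w0.0553 F [0.79 0.7  0.13]
above t17.8 [0.4661 0.2856 0.0432] w0.0557 F [ 0.48 -1.09 -1.42]
touch at 0.006499999999999999 0.8336929892898206
released t20.4 [0.4656 0.2853 0.1739] w0.0848 F [ 0.84  0.07 -1.46]
```

View pics/l.png

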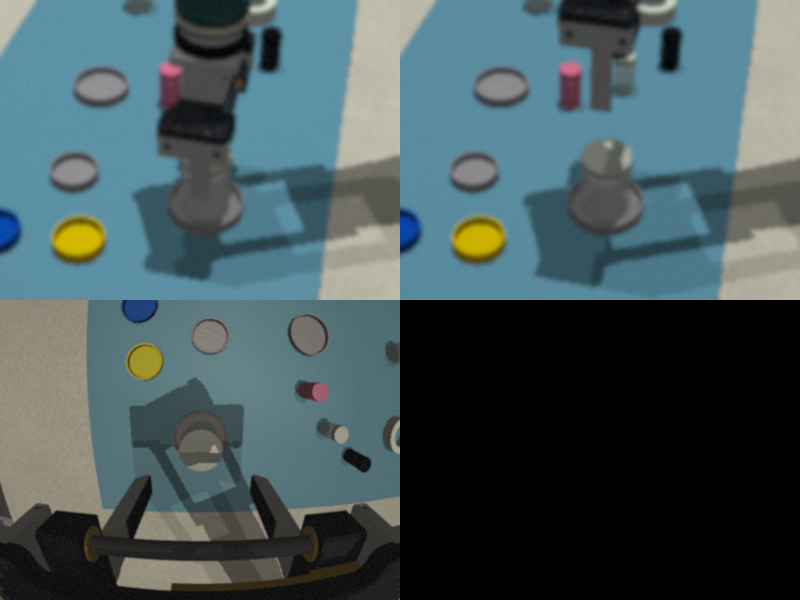

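The large jar stands upright in its dish. It was released about 2.5 mm high, because force noise set off the touch test. I measure its centring at lid height and average the force for the next two.

Run:
```python
from pp import *
s=bot.read_state();c=imaging.camera("wrist");T=pose(s)
for p,z in (((.466,.2855),.076),((.466,.2855),.014),((.466,.2855),.004)): print(proj(c,np.r_[p,z],T).round(1))
cv2.imwrite("pics/l3.png",cv2.resize(c["frame"][120:240,180:340,::-1],None,fx=5,fy=5,interpolation=2))
```

```text
[255.5 192.3]
[255.7 176.8]
[255.7 174.8]
```

View pics/l3.png

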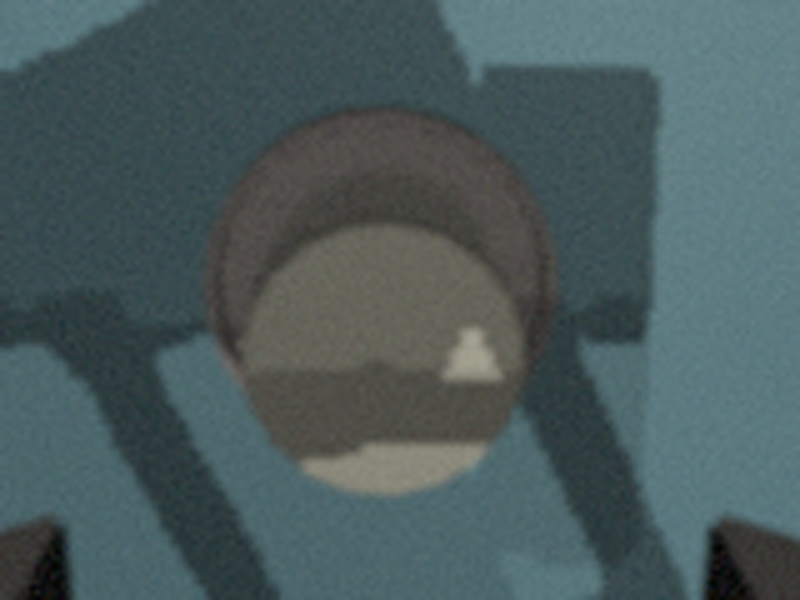

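The lid centre is at crop (384,358), full (256.8,191.7), against (255.5,192.3) predicted for a centred jar. The offset is under 2 mm. Now the medium jar.

```bash
python3 - <<'E'
s=open("pp.py").read()
s=s.replace('def st(m):','''def fz():
    v=[]
    for _ in range(10):
        bot.hold(.02);v.append(bot.read_state()["contact_force"][2])
    return np.mean(v)
def st(m):''')
s=s.replace('f0=st("above")["contact_force"][2]','st("above");f0=fz()').replace('z=tz+.0065','z=tz+.006')
s=s.replace('bot.hold(.1); s=bot.read_state()\n        if s["contact_force"][2]-f0>.8: break','f=fz()-f0;print(round(z-tz,4),round(f,2))\n        if f>1.2: break')
s=s.replace('while z>tz-.001','while z>tz+.0022').replace('    print("touch at",z-tz,s["contact_force"][2]-f0)\n','')
open("pp.py","w").write(s)
E
python3 - <<'E'
from pp import *
pick((.640,-.0871),.031,0,.075)
xy=(.6363,.1144)
carry(xy,.031,0); lower(xy,.031); release(xy,.031,.07)
s,c=snap("m_w");T=pose(s)
for z in (.068,.004): print(proj(c,np.r_[xy,z],T).round(1))
p=proj(c,np.r_[xy,.068],T).astype(int);x,y=p
cv2.imwrite("pics/m3.png",cv2.resize(c["frame"][y-60:y+60,x-80:x+80,::-1],None,fx=5,fy=5,interpolation=2));print(x-80,y-60)
E
```

```text
at jar t23.5 [ 0.6408 -0.0872  0.0322] w0.0748 F [-0.45 -0.14 -0.2 ]
gripped t24.1 [ 0.6401 -0.0871  0.0312] w0.0416 F [-0.34  0.52  1.32]
lifted t25.1 [ 0.6394 -0.087   0.1399] w0.0419 F [ 0.4  -0.19 -0.64]
over dish t26.2 [0.6366 0.1129 0.141 ] w0.0417 F [ 1.2  -0.41  0.48]
above t27.8 [0.6365 0.1144 0.0393] w0.0416 F [-0.23 -0.86 -1.28]
0.006 0.09
0.005 -0.14
0.004 0.86
0.003 5.75
released t31.9 [0.6359 0.1144 0.17  ] w0.0700 F [ 1.15 -0.83 -0.71]
[256.3 191.7]
[256.4 176.3]
176 131
```

View pics/m3.png

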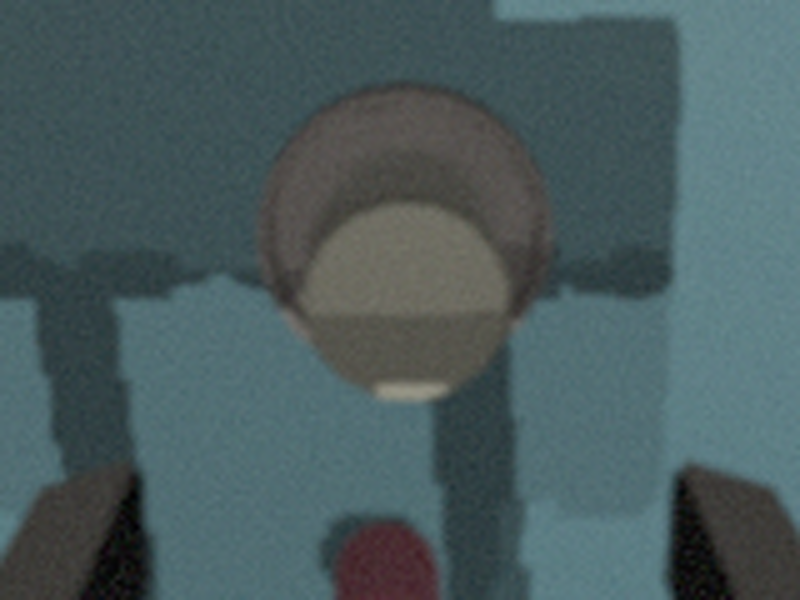

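The medium jar's lid centre is at crop (404,302), full (256.8,191.4), against (256.3,191.7) predicted, so it is centred. Touch came at +4 mm, which confirms the floor height. Now the small jar, with the jaws turned 40° so they clear the pink and black look-alikes.

Run:
```python
from pp import *
h=np.radians(40)
pick((.4845,.0738),.025,h,.056)
xy=(.6208,.2714)
carry(xy,.025,h); lower(xy,.025); release(xy,.025,.056)
s,c=snap("s_w");T=pose(s)
print(proj(c,np.r_[xy,.060],T).round(1))
p=proj(c,np.r_[xy,.060],T).astype(int);x,y=p
cv2.imwrite("pics/s3.png",cv2.resize(c["frame"][y-60:y+60,x-80:x+80,::-1],None,fx=5,fy=5,interpolation=2));print(x-80,y-60)
bot.move_to([.35,.0,.3],down(0)); 
for n in("top","side"): snap("end_"+n,n)
st("end")
a=cv2.imread("pics/end_top.png")[100:292,80:464];b=cv2.imread("pics/end_side.png")[100:352,60:396]
cv2.imwrite("pics/end.png",np.vstack([cv2.resize(a,(592,296),interpolation=2),cv2.resize(b,(592,300*592//400)[:2],interpolation=2)[:304]]))
cv2.imwrite("pics/end_s.png",cv2.resize(b,(800,600),interpolation=2))
```

```text
at jar t34.1 [0.4854 0.0739 0.0258] w0.0560 F [ 0.17 -0.44  0.41]
gripped t34.7 [0.4847 0.0738 0.0254] w0.0279 F [0.55 0.83 1.13]
lifted t35.7 [0.4838 0.0738 0.1338] w0.0275 F [ 0.55 -0.05 -1.27]
over dish t36.9 [0.6208 0.2703 0.1358] w0.0278 F [-0.9   0.31  0.14]
above t38.5 [0.621  0.2715 0.0333] w0.0277 F [-0.64 -0.03 -0.32]
0.006 0.38
0.005 0.33
0.004 2.25
released t42.2 [0.6205 0.2713 0.164 ] w0.0561 F [-0.48 -0.51 -1.02]
[256.7 190.8]
176 130
end t43.8 [3.505e-01 3.000e-04 2.994e-01] w0.0562 F [-0.26 -0.43 -0.42]
```

View pics/s3.png

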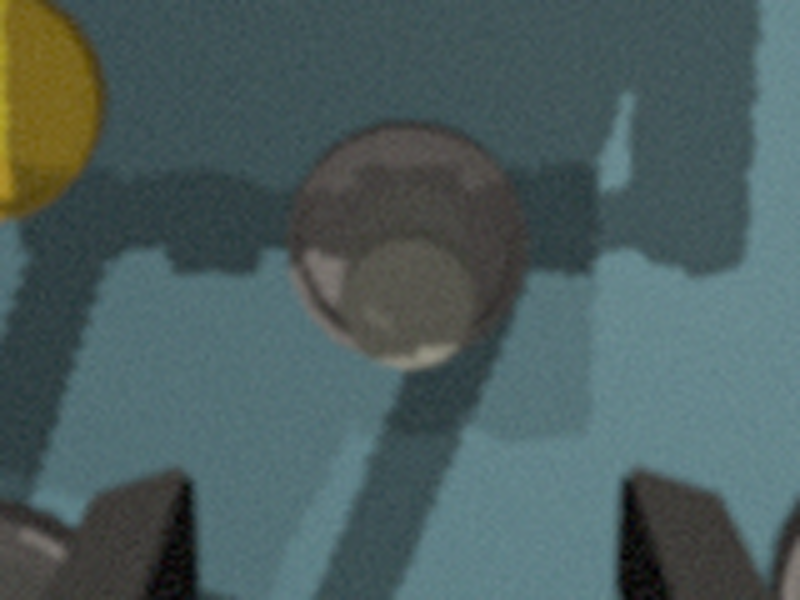

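View pics/end_s.png

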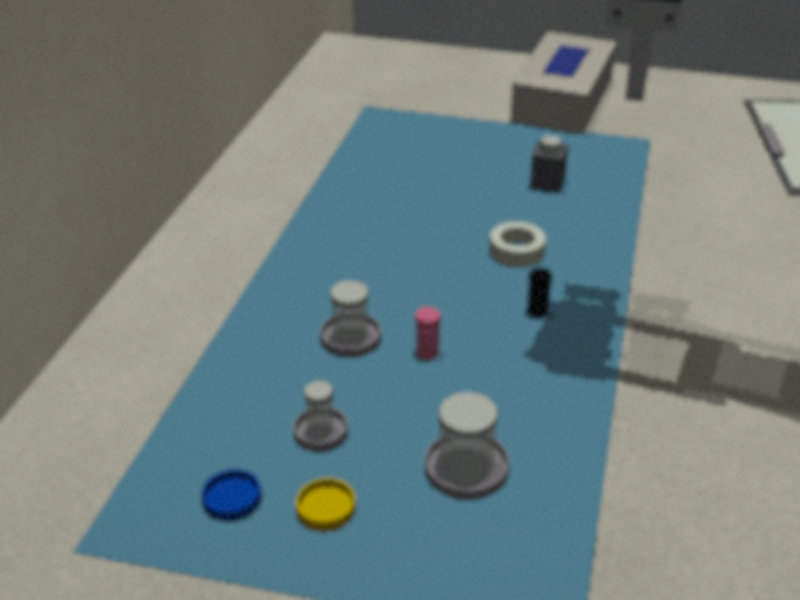

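View pics/end_top.png

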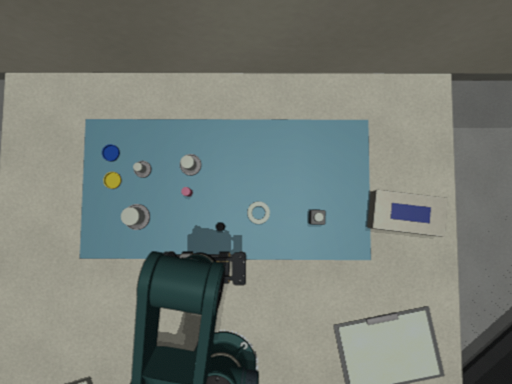

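The small jar's lid centre is at crop (408,303), full (257.6,190.6), against (256.7,190.8) predicted. In the final views all three jars stand upright in their own dishes. Tape (259,213), bottle (317,217), glove box (408,213) and the look-alikes have not moved. The arm is clear of everything, so I hand in.

```bash
python3 -c "
from plant import ticket
print(ticket.hand_in())"
```

```text
the job is handed in; nothing more can be done
None
```

All three jars are standing upright in the dishes of their own sizes, and I handed the job in at about 44 s of the 88 s allowed. `hand_in` gives no verdict, so the results below are from my own checks.

- **Placing:** I found the jars and dishes with the top, side and wrist cameras and placed the large jar first, then the medium, then the small. After each release the wrist view showed the lid within about 2 mm of where a centred jar would be.
- **Bystanders:** In the last top view the bottle, tape and glove box are at the same pixels as at the start. The look-alike jars and dishes were left alone.
- **Early release:** Force noise set off the touch test for the large jar, so it was let go about 2.5 mm above the dish floor; it settled upright. For the other two I averaged the force, and they touched at about the expected 4 mm.
- **Measurements that disagreed:**
  - Lid heights came out 1–2 mm below the stated values.
  - The dish outlines triangulated to 6–9 mm, about half the rim height, as expected when rim and base are outlined together. I did not measure the rims separately.
  - One view of the large dish and two of the small jar were spoiled by a finger or the hand's shadow, so I left them out of the positions I used.

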